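# Sort the print ornament and the wire spool

## Task

Tidy up two things on the maker's desk, each into the bin of its kind: set the red printed ornament in the cardboard box that holds ornaments, and the copper wire spool in the black tray that holds spools. Each should end up on the empty part of the bin's floor, not on top of what is already there.

Things in the scene. Friction and masses are not known exactly. Their poses are not given: they have to be found in the camera images.
- red_center (a point): Red 3D-printed ornament: ribbed onion shape standing on its foot, 60 mm high, 46 mm across where widest (upright sides 18 to 38 mm up), small spire. Loose, about 40 g. Point: on its axis 30 mm above its foot, where to grip it from any side. Look-alikes near it (blue, silver ornaments; white, green spools), at least 75 mm from centre to centre.
- copper_center (a point): Copper wire spool: copper-coloured winding (45 mm across) between two white flanges 50 mm across, 4 mm thick, with a copper disc on top; stands on one flange, 48 mm high. Loose, about 120 g. Point: on its axis 24 mm above its foot, where to grip it across the flanges from any side. Look-alikes near it, at least 75 mm from centre to centre.
- box: Open brown cardboard box for ornaments, 220 (x) by 180 (y) by 60 mm high, walls and floor 5 mm, fixed. Origin: centre of its underside; z up, x roughly away from the robot (yaw within 15 degrees). A green and a gold ornament stand fixed by its far wall (x = +75, y = +-45 mm, 65 mm high); from x = -105 to +45 mm its floor is empty.
- tray: Open black plastic tray for spools, 220 (x) by 180 (y) by 60 mm high, walls and floor 5 mm, fixed. Origin: centre of its underside; z up, x roughly away from the robot (yaw within 15 degrees). A blue and a yellow spool stand fixed by its far wall (x = +75, y = +-45 mm, 53 mm high); from x = -105 to +45 mm its floor is empty.
Not all that is in view belongs to the job. Of the things that look like the part that bears red_center, take the one that is farthest to the robot's right at the start.

How it is judged:
At the end, for the whole second after the job is handed in: The red ornament lies or stands at rest inside the cardboard box and the copper spool inside the black tray: the centre of each within the bin's inner walls (105 mm along x and 85 mm along y from the bin's centre) and less than 60 mm above the bin's underside, moving slower than 20 mm/s (x of red_center in the frame of box between -0.105 and 0.105 m and y of red_center in the frame of box between -0.085 and 0.085 m and z of red_center in the frame of box between 0 and 0.06 m and x of copper_center in the frame of tray between -0.105 and 0.105 m and y of copper_center in the frame of tray between -0.085 and 0.085 m and z of copper_center in the frame of tray between 0 and 0.06 m and linear speed of each of red, copper below 0.02 m/s); the robot touches nothing.
It also fails if it takes over 61 s, if anything falls off the work surface, if the arm or the gripper's body presses on something with over 40 N, if the wrist force passes 120 N, or if a joint passes its speed limit or range.

## Robot

A 7-joint arm with a two-finger parallel gripper is mounted at the origin on the work surface. World frame = base frame: x ahead of the robot, y to its left, z up, the work surface at z = 0. Lengths are in m, angles in rad, forces in N, time in s.
With the tool pointing down it reaches from about 0.35 to 0.9 m from the base axis. Payload 8.1 kg.
Tool frame: the origin (TCP) lies at the centre of the arm's flange, where the gripper is bolted on; the fingertips stand 178 mm ahead of it and the grasp point (between the pads) lies 159 mm ahead of it; z points along the fingers, y is the line along which they close (so a half turn about z gives the same grasp; the last joint's range is limited). The gripper opens to 92 mm and grips with 3 to 60 N. Pads are 19 mm wide; open, the fingers measure 130 mm over their backs; the gripper's body (75 mm by 190 mm) begins 47 mm behind the grasp point.
Start: joints at [-1.412, 0.434, 0.025, 1.573, -0.012, 1.134, -0.075], TCP at [0.162, 0.604, 0.405] pointing down, gripper open.
Joint ranges: [-2.62, 2.62], [-0.44, 2.09], [-1.27, 1.32], [0.08, 2.57], [-1.32, 4.46], [0.12, 2], [-2.74, 2.74]. Speed limits (rad/s): [2.22, 2.22, 3.01, 3.01, 3.14, 3.14, 3.14].

## Interface

Orientations are given as a rotation vector (axis times angle).
In Python, from cell import arm gives the robot as it stands. The module is installed in compiled form; this text tells all that it offers.
- The arm moves only by the shell command python3 -m inch 'ROWS' [FORCE]. ROWS is text: rows parted by semicolons, each of 5 numbers parted by spaces: the shift along the tool's x, y, z in m, then the turn about the tool's z in rad, then the finger opening in m, from 0 to 0.0918. In form: x y z roll fingers; .... A call has 1 to 5 rows; each row is the pose to reach, as a shift and turn from the pose commanded when the call began, along the tool's axes at that moment; what a row does not reach only later rows make up. A row lasts 1/10 s, in which the tool goes at most 50 mm and 8.59 degrees, less where a joint would pass 70% of its speed; a pose out of reach is approached as far as the arm can. A call with a gripper value outside its range is refused whole. The fingers move at their own pace and stop on an object; FORCE is the grip in N (left out, the last holds). Time passes only in rows, so rows that repeat a pose let the fingers close. It gives the time, the measured TCP pose, the force, the opening and the grip force at its end, in the units of the state.
- arm.observe(): the state, without advancing time (a new reading comes with each control period).
- arm.get_image(name): name is "side" or "top" or "wrist"; returns the picture (400x640x3 uint8, red, green, blue); there is no depth.
- arm.get_calibration(name): a dict with "intrinsics" (3x3 intrinsics, pixels), "pose" (4x4, takes a point from camera to world coordinates). Camera axes: x right, y up, looking along -z (the intrinsics and any distortion apply to the point x, -y, -z); pixel columns grow to the right and rows downward; lengths in m; the calibration is good to about 2 mm. A picture is of the moment at which its call begins: read the wrist's pose just before it. get_calibration takes no time and is no camera call; for the wrist camera it gives the pose at the moment of the call.
- arm.sign_off(): hands the job in; it is judged then, once.
Trained networks look in the newest picture that a camera, given by its name, has taken for a name from the list of things; names that differ only in an ending like _2 or _b are one class to them, and where a whole thing is asked for, a point or a joint stands for the part that bears it (a point fixed in the world has none). Each returns a list of dicts, best first, with "conf" (0 to 1); they miss things now and then, are a little off and sometimes report something else, mostly with a low value. They report only what shows in the picture. A call takes as long as a camera call. They do not tell look-alikes from the thing itself.
- arm.look_for(camera, query): "point" ([row, column] in pixels, amid what is visible of it).
- arm.silhouettes(camera, query): "region" (400x640 bool, what is visible of it) and "point" ([row, column] in pixels, amid what is visible of it).
- arm.place_of(camera, query): "point" ([row, column] in pixels: a listed point, or the origin of a listed thing).
The state is a dict: "clock": time; "joints": joint angles; "dq": joint speeds; "joint_efforts": joint torques, N m; "position": TCP position; "ee_rot": TCP orientation; "force": force on the tool from outside, world axes, zero at the start; "ft_torque": the same for the moment, N m; "width": opening from 0.0 (shut) to 1.0 (fully open); "gripper_force": force on a finger pad.
Only numpy, scipy, OpenCV 4.12 (cv2) and the standard library are available. Lean on these libraries where they do the work, as an engineer would, in place of code of your own. Each camera call takes 0.05 s, during which the arm holds its last target. There are 200 camera calls.

## Working session

There is one attempt and no reset: what is moved stays moved. The work goes in short steps, Python scripts to look and compute and a shell command to move; the robot and the scene stay as the last step left them, time stands still between calls to the robot, and variables do not carry over. Pictures are saved under pics/ and viewed, at most 10 in all, crops included, and the job is handed in when it is done.

```bash
mkdir -p pics; cat > h.py <<'E'
import numpy as np, cv2
from cell import arm
from scipy.spatial.transform import Rotation as R
def ray(cam,rc):
    c=arm.get_calibration(cam);K=np.array(c["intrinsics"]);P=np.array(c["pose"])
    d=np.linalg.inv(K)@[rc[1],rc[0],1.0]; d=P[:3,:3]@(d*[1,-1,-1]); return P[:3,3],d
def at(cam,rc,z):
    o,d=ray(cam,rc); return o+d*(z-o[2])/d[2]
def tool():
    s=arm.observe(); return np.array(s["position"]),R.from_rotvec(s["ee_rot"])
def rel(p):  # tool-frame shift bringing the grasp point to world p
    t,r=tool(); return r.inv().apply(np.array(p)-(t+r.apply([0,0,.159])))
E
python3 - <<'E'
from h import *
np.set_printoptions(precision=3,suppress=True)
for cam in ["top","side"]:
    im=arm.get_image(cam); cv2.imwrite(f"pics/{cam}0.png",im[:,:,::-1])
    for q,z in [("red_center",.03),("copper_center",.024),("box",0),("tray",0)]:
        for d in arm.place_of(cam,q): print(cam,q,np.round(d["point"]),round(d["conf"],2),at(cam,d["point"],z))
    print(np.array(arm.get_calibration(cam)["pose"]))
s=arm.observe();print(s["clock"],s["position"],R.from_rotvec(s["ee_rot"]).as_matrix())
E
```

```text
top red_center [188. 265.] 0.75 [0.551 0.135 0.03 ]
top red_center [196. 300.] 0.6 [0.533 0.052 0.03 ]
top copper_center [236. 354.] 0.57 [ 0.438 -0.081  0.024]
top box [207. 186.] 0.73 [0.504 0.331 0.   ]
top tray [217. 453.] 0.9 [ 0.488 -0.327  0.   ]
[[ 0.015  0.997 -0.078  0.441]
 [-1.     0.016  0.011  0.012]
 [ 0.012  0.078  0.997  1.078]
 [ 0.     0.     0.     1.   ]]
side red_center [162. 306.] 0.93 [0.547 0.147 0.03 ]
side red_center [183. 314.] 0.68 [0.537 0.06  0.03 ]
side copper_center [239. 288.] 0.75 [ 0.434 -0.09   0.024]
side copper_center [336. 362.] 0.51 [ 0.478 -0.342  0.024]
side box [139. 267.] 0.75 [0.498 0.331 0.   ]
side tray [339. 364.] 0.86 [ 0.486 -0.333 -0.   ]
[[ 0.945  0.211 -0.251  0.265]
 [-0.327  0.569 -0.754 -0.772]
 [-0.016  0.794  0.607  0.655]
 [ 0.     0.     0.     1.   ]]
0.5 [0.162 0.604 0.405] [[-0.966  0.259  0.   ]
 [ 0.259  0.966 -0.   ]
 [-0.    -0.    -1.   ]]
```

View pics/top0.png

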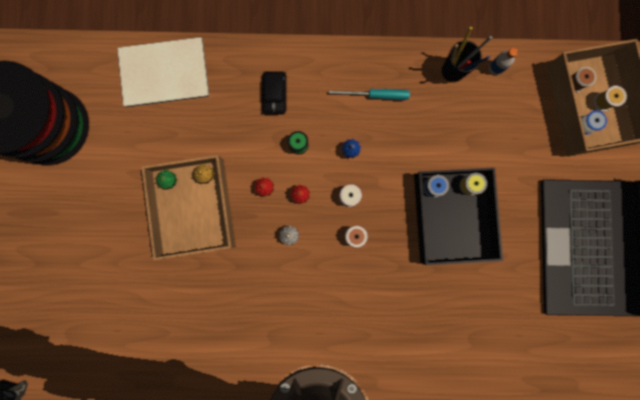

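View pics/side0.png

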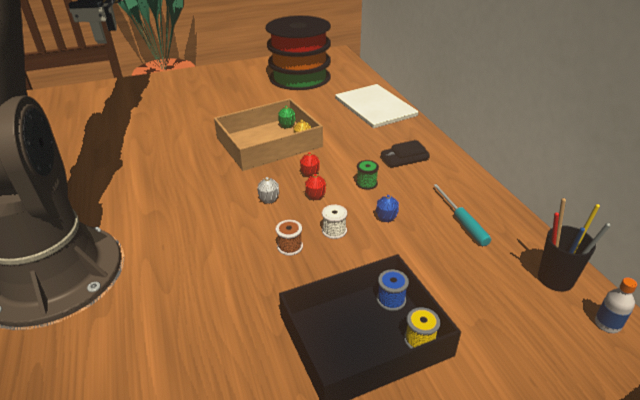

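Two reds could be the one meant: top-camera pixels (188,265) and (196,300). In the top view the robot's right (−y) is image right, so (196,300) at y≈0.055 fits "farthest right". The other is at y≈0.14. The loose copper spool is at (236,354). The copper-looking spool at (77,587) is in a crate that isn't part of the job. I'll confirm in one enlarged crop.

```bash
python3 - <<'E'
from h import *
np.set_printoptions(precision=3,suppress=True)
im=cv2.imread("pics/top0.png")[120:260,240:400]
im=cv2.resize(im,None,fx=4,fy=4,interpolation=cv2.INTER_CUBIC)
for r,c in [(188,265),(196,300),(236,354)]: cv2.drawMarker(im,((c-240)*4,(r-120)*4),(255,255,0),0,14,1)
cv2.imwrite("pics/crop.png",im)
for n,rc in dict(silver=(235,288),white=(195,350),green=(142,298),blue=(148,351)).items(): print(n,at("top",rc,.04))
E
```

```text
silver [0.439 0.077 0.04 ]
white [ 0.536 -0.069  0.04 ]
green [0.662 0.057 0.04 ]
blue [ 0.65 -0.07  0.04]
```

View pics/crop.png

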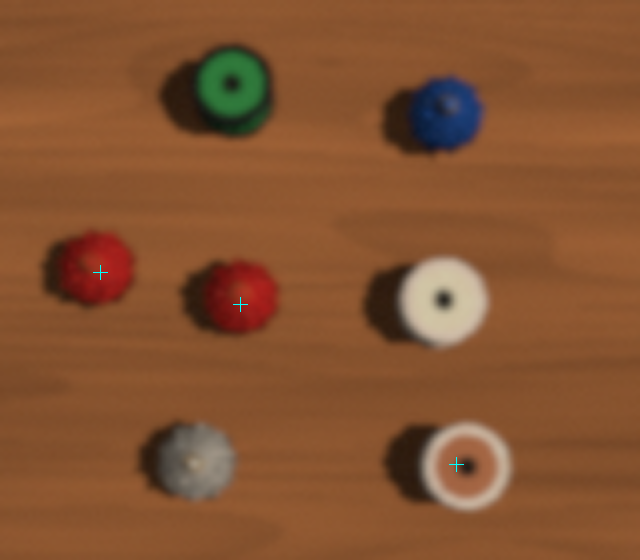

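The crop shows both reds plainly. The right-hand one, at crop (240,300) or top (195,300), is the target. The copper spool with its white flange ring is at crop (466,465). Moving above the red now.

```bash
python3 -m inch '-0.038 -0.033 0 0 0.08; -0.076 -0.066 0 0 0.08; -0.114 -0.098 0 0 0.08; -0.152 -0.131 0 0 0.08; -0.19 -0.164 0 0 0.08'
python3 -m inch '-0.038 -0.033 0 0 0.08; -0.076 -0.066 0 0 0.08; -0.114 -0.098 0 0 0.08; -0.152 -0.131 0 0 0.08; -0.19 -0.164 0 0 0.08'
python3 -m inch '-0.024 -0.021 0.01 0.14 0.08; -0.05 -0.042 0.02 0.28 0.08; -0.074 -0.063 0.02 0.42 0.08; -0.098 -0.084 0.02 0.56 0.08; -0.122 -0.105 0.02 0.7 0.08'
python3 - <<'E'
from h import *
np.set_printoptions(precision=3,suppress=True)
s=arm.observe();print(s["joints"],s["clock"])
im=arm.get_image("wrist"); cv2.imwrite("pics/w1.png",im[:,:,::-1])
for q,z in [("red_center",.03),("copper_center",.024)]:
    for d in arm.place_of("wrist",q): p=at("wrist",d["point"],z);print(q,np.round(d["point"]),round(d["conf"],2),p,rel(p))
E
```

```text
clock: 1.0
position: [0.3031, 0.3951, 0.405]
ee_rot: [0.41, 3.114, 0.001]
force: [2.1, 1.2, 0.1]
width: 0.87
gripper_force: 0.0
clock: 1.5
position: [0.4436, 0.1883, 0.4051]
ee_rot: [0.41, 3.114, 0.001]
force: [0.4, 0.9, -0.4]
width: 0.87
gripper_force: 0.0
clock: 2.0
position: [0.534, 0.056, 0.3849]
ee_rot: [1.461, 2.781, 0.001]
force: [0.2, -0.1, -0.4]
width: 0.875
gripper_force: 0.0
[-0.552  0.322  0.454  1.843 -0.164  1.013  0.572] 2.0
red_center [129. 379.] 0.66 [0.557 0.137 0.03 ] [0.058 0.066 0.196]
red_center [184. 321.] 0.64 [0.539 0.048 0.03 ] [-0.005 -0.     0.196]
copper_center [224. 196.] 0.56 [ 0.437 -0.084  0.024] [-0.059 -0.159  0.202]
```

View pics/w1.png

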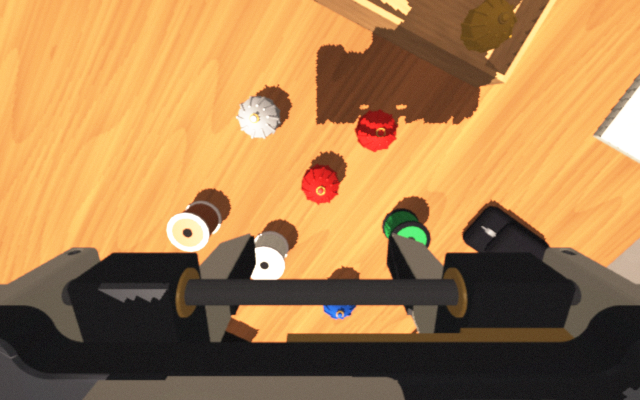

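The wrist view shows the target red at (184,321), the other red at (129,379), and clear diagonal lanes for the fingers. I'll descend partway and take one more look.

```bash
python3 -m inch '-0.003 0 0.04 0 0.075; -0.003 0 0.08 0 0.075; -0.003 0 0.11 0 0.075; -0.003 0 0.11 0 0.075'
python3 - <<'E'
from h import *
np.set_printoptions(precision=3,suppress=True)
for i in range(2):
  im=arm.get_image("wrist")
  for d in arm.place_of("wrist","red_center")+arm.look_for("wrist","red_center"): p=at("wrist",d["point"],.03);print(np.round(d["point"]),round(d["conf"],2),p,rel(p))
hsv=cv2.cvtColor(im,cv2.COLOR_RGB2HSV)
m=(((hsv[...,0]<6)|(hsv[...,0]>172))&(hsv[...,1]>170)&(hsv[...,2]>60)).astype(np.uint8)
n,_,st,ce=cv2.connectedComponentsWithStats(m)
for i in range(1,n):
  if st[i,4]>200: print(st[i],ce[i],rel(at("wrist",ce[i][::-1],.03)))
cv2.imwrite("pics/w2.png",im[:,:,::-1])
E
```

```text
clock: 2.55
position: [0.5331, 0.0559, 0.2715]
ee_rot: [-1.446, -2.782, 0.006]
force: [0.0, 0.9, 0.5]
width: 0.816
gripper_force: 0.0
[144. 408.] 0.73 [0.559 0.139 0.03 ] [0.055 0.067 0.087]
[222. 322.] 0.71 [0.542 0.048 0.03 ] [-0.009  0.001  0.087]
[221. 324.] 0.92 [0.543 0.049 0.03 ] [-0.009  0.002  0.087]
[145. 408.] 0.66 [0.559 0.138 0.03 ] [0.055 0.067 0.087]
[216. 323.] 0.93 [0.54  0.053 0.03 ] [-0.004  0.002  0.087]
[140. 398.] 0.73 [0.552 0.137 0.03 ] [0.059 0.059 0.088]
[138. 400.] 0.83 [0.552 0.139 0.03 ] [0.06  0.061 0.088]
[216. 317.] 0.82 [0.536 0.049 0.03 ] [-0.005 -0.004  0.087]
[ 369  109   66   63 2750] [400.341 139.279] [0.059 0.061 0.088]
[ 292  186   55   59 2168] [318.408 213.82 ] [-0.002 -0.002  0.087]
```

View pics/w2.png

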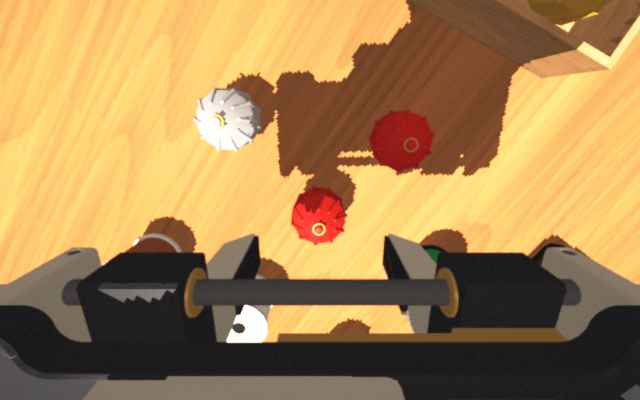

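The target red sits centred between the fingers at (215,318), about 4 mm off in tool x. Descend, grip, and lift.

```bash
python3 -m inch '-0.004 0 0.04 0 0.075; -0.004 0 0.07 0 0.075; -0.004 0 0.086 0 0.075; -0.004 0 0.086 0 0.075; -0.004 0 0.086 0 0.03' 15
python3 -m inch '0 0 0 0 0.03; 0 0 0 0 0.03; 0 0 0 0 0.03; 0 0 0 0 0.03; 0 0 0 0 0.03'
python3 -m inch '0 0 -0.01 0 0.03; 0 0 -0.05 0 0.03; 0 0 -0.09 0 0.03; 0 0 -0.13 0 0.03; 0 0 -0.13 0 0.03'
python3 - <<'E'
from h import *
np.set_printoptions(precision=3,suppress=True)
print(rel([.472,.329,.15]), arm.observe()["joints"])
E
```

```text
clock: 3.35
position: [0.538, 0.0514, 0.1898]
ee_rot: [1.453, 2.784, 0.001]
force: [-0.1, 0.2, 0.1]
width: 0.768
gripper_force: 0.0
clock: 3.85
position: [0.5377, 0.0515, 0.1893]
ee_rot: [1.453, 2.785, 0.001]
force: [-1.1, -0.4, 6.9]
width: 0.46
gripper_force: 15.0
clock: 4.35
position: [0.5391, 0.0511, 0.3242]
ee_rot: [1.451, 2.779, 0.009]
force: [-0.2, 0.2, -0.8]
width: 0.464
gripper_force: 15.0
[0.267 0.102 0.015] [-0.52   0.399  0.439  1.908 -0.218  0.873  0.637]
```

Gripped (43 mm opening, 15 N). Carry it to the box.

```bash
python3 -m inch '0.04 0.015 0 0 0.03; 0.085 0.032 0 0 0.03; 0.13 0.05 0 0 0.03; 0.175 0.067 0 0 0.03; 0.22 0.084 0 0 0.03'
python3 -m inch '0.03 0.012 0 0 0.03; 0.047 0.018 0 0 0.03; 0.047 0.018 0 0 0.03; 0.047 0.018 0 0 0.03'
python3 - <<'E'
from h import *
np.set_printoptions(precision=3,suppress=True)
for c in ["top","side"]:
  im=arm.get_image(c); cv2.imwrite(f"pics/{c}1.png",im[:,:,::-1])
a=[cv2.imread("pics/top1.png")[100:300,100:400],cv2.imread("pics/side1.png")[50:250,150:450]]
cv2.imwrite("pics/carry.png",cv2.resize(np.vstack(a),None,fx=1.5,fy=1.5))
print(rel([.472,.329,.036]))
E
```

```text
clock: 4.85
position: [0.4796, 0.2815, 0.3188]
ee_rot: [-1.454, -2.785, 0.0]
force: [0.5, 0.9, -0.3]
width: 0.461
gripper_force: 15.0
clock: 5.25
position: [0.4688, 0.3273, 0.3186]
ee_rot: [1.455, 2.784, -0.002]
force: [0.5, -0.8, -0.7]
width: 0.456
gripper_force: 15.0
[0.001 0.004 0.124]
```

View pics/carry.png

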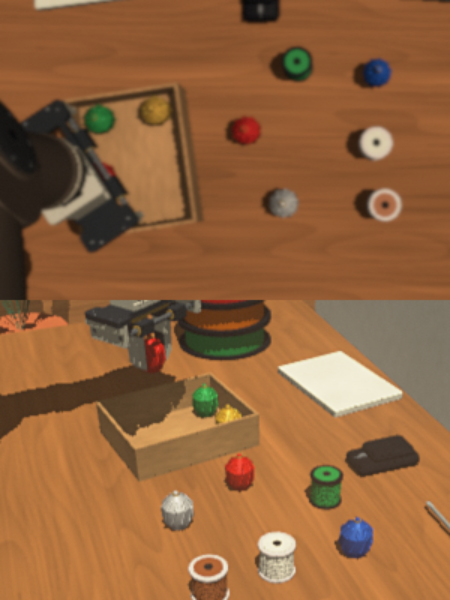

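The red is held at lower crop (155,352), above the empty near part of the box floor. Lower it, release, and retreat.

```bash
python3 -m inch '0 0.004 0.04 0 0.03; 0 0.004 0.08 0 0.03; 0 0.004 0.11 0 0.03; 0 0.004 0.123 0 0.03; 0 0.004 0.123 0 0.03'
python3 -m inch '0 0 0 0 0.065; 0 0 0 0 0.065; 0 0 0 0 0.065; 0 0 0 0 0.065; 0 0 0 0 0.065'
python3 -m inch '0 0 -0.03 0 0.065; 0 0 -0.07 0 0.065; 0 0 -0.12 0 0.065; 0 0 -0.17 0 0.065; 0 0 -0.17 0 0.065'
python3 - <<'E'
from h import *
np.set_printoptions(precision=3,suppress=True)
print(rel([.437,-.085,.21]), arm.observe()["joints"])
E
```

```text
clock: 5.85
position: [0.472, 0.3294, 0.1947]
ee_rot: [-1.456, -2.783, 0.004]
force: [0.2, -0.1, 0.4]
width: 0.462
gripper_force: 15.0
clock: 6.35
position: [0.4717, 0.3312, 0.1962]
ee_rot: [1.453, 2.785, 0.001]
force: [-0.7, 0.1, 1.1]
width: 0.702
gripper_force: 0.0
clock: 6.85
position: [0.4736, 0.3316, 0.3727]
ee_rot: [1.452, 2.781, 0.017]
force: [0.6, -0.1, -0.7]
width: 0.708
gripper_force: 0.0
[-0.321 -0.27   0.   ] [-1.007  0.397  0.418  1.763 -0.188  1.009  0.09 ]
```

```bash
python3 -m inch '-0.035 -0.03 0 0 0.08; -0.073 -0.061 0 0 0.08; -0.11 -0.092 0 0 0.08; -0.147 -0.123 0 0 0.08; -0.184 -0.154 0 0 0.08'
python3 -m inch '-0.037 -0.031 0 0 0.08; -0.074 -0.062 0.03 0 0.08; -0.11 -0.093 0.06 0 0.08; -0.137 -0.116 0.09 0 0.08; -0.137 -0.116 0.09 0 0.08'
python3 - <<'E'
from h import *
np.set_printoptions(precision=3,suppress=True)
im=arm.get_image("top"); c1=im[130:280,120:270]
for d in arm.place_of("top","red_center"): print("top",np.round(d["point"]),round(d["conf"],2),at("top",d["point"],.035))
for i in range(2):
  im=arm.get_image("wrist")
  for d in arm.place_of("wrist","copper_center"): p=at("wrist",d["point"],.024);print(np.round(d["point"]),round(d["conf"],2),p,rel(p))
cv2.imwrite("pics/w3.png",np.hstack([cv2.resize(c1,(400,400)),cv2.resize(im,(400,250),interpolation=3)[:, :] if 0 else cv2.copyMakeBorder(cv2.resize(im,(400,250)),0,150,0,0,0)])[:,:,::-1])
E
```

```text
clock: 7.35
position: [0.4499, 0.0902, 0.3657]
ee_rot: [1.453, 2.785, 0.001]
force: [1.3, -0.3, 0.3]
width: 0.875
gripper_force: 0.0
clock: 7.85
position: [0.4317, -0.0907, 0.2736]
ee_rot: [-1.461, -2.779, 0.005]
force: [0.4, 1.4, 0.1]
width: 0.87
gripper_force: 0.0
top [221. 184.] 0.74 [0.467 0.324 0.035]
top [186. 264.] 0.65 [0.554 0.138 0.035]
[211. 328.] 0.65 [ 0.44  -0.084  0.024] [-0.002  0.006  0.093]
[210. 323.] 0.97 [ 0.437 -0.086  0.024] [-0.002  0.001  0.093]
```

View pics/w3.png

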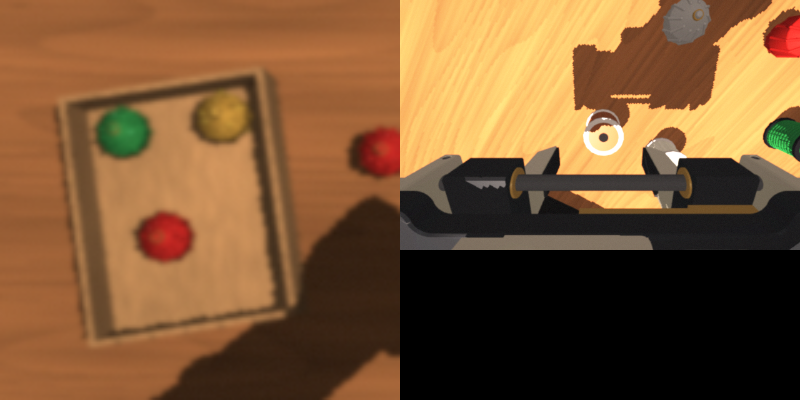

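The red stands in the box's empty area, left crop (165,237). The copper spool is centred between the fingers, wrist pixel (210,325). Descend and grip.

```bash
python3 -m inch '-0.002 0.003 0.04 0 0.08; -0.002 0.003 0.07 0 0.08; -0.002 0.003 0.091 0 0.08; -0.002 0.003 0.091 0 0.08; -0.002 0.003 0.091 0 0.035' 25
python3 -m inch '0 0 0 0 0.035; 0 0 0 0 0.035; 0 0 0 0 0.035; 0 0 0 0 0.035; 0 0 0 0 0.035'
python3 -m inch '0 0 -0.01 0 0.035; 0 0 -0.05 0 0.035; 0 0 -0.09 0 0.035; 0 0 -0.13 0 0.035; 0 0 -0.13 0 0.035'
python3 - <<'E'
from h import *
np.set_printoptions(precision=3,suppress=True)
arm.get_image("top")
for d in arm.place_of("top","tray"): print(np.round(d["point"]),round(d["conf"],2),at("top",d["point"],0))
print(rel([.457,-.332,.15]), arm.observe()["joints"])
E
```

```text
clock: 8.65
position: [0.4379, -0.0859, 0.1854]
ee_rot: [1.451, 2.786, 0.001]
force: [0.3, -0.2, 0.5]
width: 0.823
gripper_force: 0.0
clock: 9.15
position: [0.4378, -0.0865, 0.1854]
ee_rot: [1.453, 2.784, 0.002]
force: [-0.7, 1.3, 9.4]
width: 0.526
gripper_force: 25.0
clock: 9.65
position: [0.4386, -0.0874, 0.3193]
ee_rot: [1.451, 2.779, 0.006]
force: [-0.1, -0.3, -1.6]
width: 0.525
gripper_force: 25.0
[219. 451.] 0.98 [ 0.483 -0.323  0.   ]
[-0.212 -0.125  0.007] [-0.407  0.276  0.596  2.14  -0.221  0.782  0.938]
```

```bash
python3 -m inch '-0.035 -0.021 0 0 0.035; -0.075 -0.044 0 0 0.035; -0.115 -0.068 0 0 0.035; -0.155 -0.091 0 0 0.035; -0.195 -0.115 0 0 0.035'
python3 -m inch '-0.017 -0.01 0 0 0.035; -0.017 -0.01 0 0 0.035; -0.017 -0.01 0 0 0.035'
python3 - <<'E'
from h import *
np.set_printoptions(precision=3,suppress=True)
a=[arm.get_image("top")[130:300,370:570],arm.get_image("side")[190:390,240:480]]
cv2.imwrite("pics/carry2.png",np.hstack([cv2.resize(x,(400,400)) for x in a])[:,:,::-1])
print(rel([.457,-.331,.030]),arm.observe()["joints"])
E
```

```text
clock: 10.25
position: [0.4541, -0.3138, 0.3131]
ee_rot: [-1.452, -2.783, -0.0]
force: [1.4, -0.0, -1.3]
width: 0.529
gripper_force: 25.0
clock: 10.55
position: [0.4555, -0.3318, 0.3132]
ee_rot: [-1.454, -2.781, -0.0]
force: [0.5, 0.1, -1.0]
width: 0.53
gripper_force: 25.0
[-0.002  0.001  0.125] [ 0.109  0.474  0.595  1.87  -0.333  0.901  1.473]
```

View pics/carry2.png

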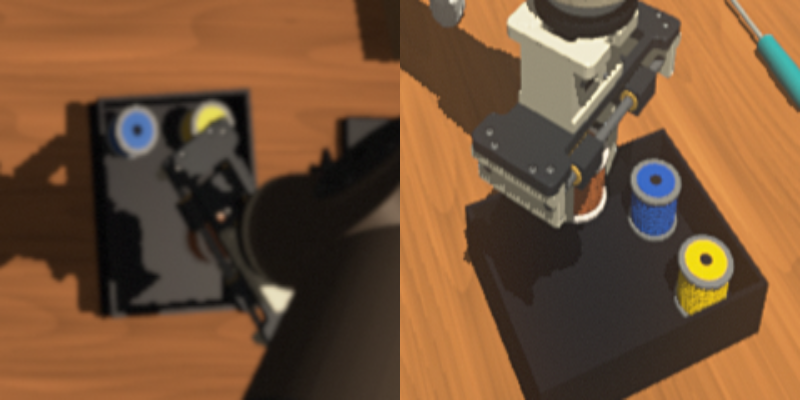

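The copper spool is held at right crop (590,195), over the empty near half of the tray. Lower it, release, and retreat.

```bash
python3 -m inch '0 0 0.04 0 0.035; 0 0 0.08 0 0.035; 0 0 0.11 0 0.035; 0 0 0.121 0 0.035; 0 0 0.121 0 0.035'
python3 -m inch '0 0 0 0 0.072; 0 0 0 0 0.072; 0 0 0 0 0.072; 0 0 0 0 0.072; 0 0 0 0 0.072'
python3 -m inch '0 0 -0.03 0 0.072; 0 0 -0.07 0 0.072; 0 0 -0.12 0 0.072; 0 0 -0.17 0 0.072; 0 0 -0.17 0 0.072'
python3 -m inch '0.04 0.02 0 0 0.072; 0.08 0.04 0 0 0.072; 0.12 0.06 0 0 0.072; 0.16 0.08 0 0 0.072; 0.16 0.08 0 0 0.072'
python3 - <<'E'
from h import *
np.set_printoptions(precision=3,suppress=True)
a=[arm.get_image("top")[130:300,120:520],arm.get_image("side")[90:390,200:480]]
for q,z in [("red_center",.035),("copper_center",.029)]:
  for c in ["top","side"]:
    for d in arm.place_of(c,q): print(c,q,round(d["conf"],2),at(c,d["point"],z))
cv2.imwrite("pics/end.png",np.hstack([cv2.resize(a[0],(440,187*1)),cv2.resize(a[1],(200,187))])[:,:,::-1] if 0 else np.vstack([cv2.resize(a[0],(600,255)),cv2.resize(a[1],(600,345))])[:,:,::-1])
E
```

```text
clock: 11.15
position: [0.4559, -0.3309, 0.1927]
ee_rot: [-1.451, -2.783, -0.001]
force: [-0.9, 1.2, -0.3]
width: 0.522
gripper_force: 25.0
clock: 11.65
position: [0.4563, -0.3321, 0.1942]
ee_rot: [1.453, 2.784, 0.0]
force: [-0.7, 0.1, 0.0]
width: 0.782
gripper_force: 0.0
clock: 12.15
position: [0.457, -0.3339, 0.3703]
ee_rot: [1.45, 2.775, -0.0]
force: [0.8, -0.2, -0.6]
width: 0.785
gripper_force: 0.0
clock: 12.65
position: [0.4297, -0.1494, 0.3631]
ee_rot: [-1.441, -2.788, -0.004]
force: [0.8, 0.0, 0.8]
width: 0.786
gripper_force: 0.0
top red_center 0.68 [0.55  0.141 0.035]
top red_center 0.51 [0.469 0.332 0.035]
side red_center 0.63 [0.469 0.338 0.035]
side red_center 0.38 [0.547 0.145 0.035]
side red_center 0.3 [ 0.476 -0.349  0.035]
top copper_center 0.64 [0.5   0.315 0.029]
side copper_center 0.61 [ 0.452 -0.324  0.029]
```

View pics/end.png

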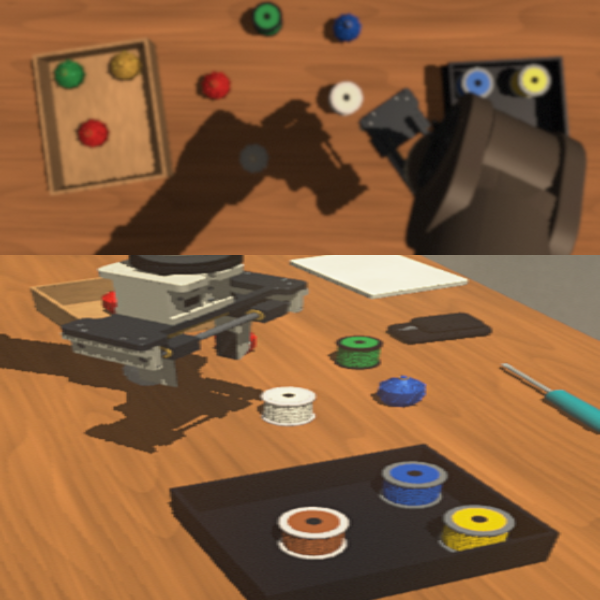

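The red ornament stands in the box (93,132) and the copper spool stands in the tray (313,530). The gripper is clear of everything. Handing in.

```bash
python3 -c "from cell import arm; print(arm.sign_off())"
```

```text
the job is handed in; nothing more can be done
None
```

I handed the job in at about 13 s of the allowed 61 s: the last pictures showed the right-hand red ornament standing in the cardboard box and the copper spool in the black tray, each on empty floor, with the gripper clear; the hand-in returned no verdict.

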